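# Roll a turned roller into the bench stop with a palm block

## Robot

A 6-joint arm with a two-finger parallel gripper is mounted at the origin on the work surface. World frame = base frame: x ahead of the robot, y to its left, z up, the work surface at z = 0. Lengths are in m, angles in degrees, forces in N, time in s.
With the tool pointing down it reaches from about 0.425 to 1.125 m from the base axis. Payload 14.9 kg.
Tool frame: the origin (TCP) lies on the centre line of the jaws, within the pads' length; the fingertips stand 19 mm ahead of it and the grasp point (between the pads) is the TCP; z points along the fingers, y is the line along which they close (so a half turn about z gives the same grasp; the last joint's range is limited). The gripper opens to 91 mm and grips with 3 to 60 N. Pads are 32 mm wide; open, the fingers measure 118 mm over their backs; the gripper's body (76 mm by 178 mm) begins 60 mm behind the grasp point.
Start: joints at [71.889, 21.709, 99.362, -0, 58.929, -1.908], TCP at [0.195, 0.672, 0.2] pointing down, gripper open.
Joint ranges: [-158.91, 158.91], [-42.39, 125.64], [0.06, 152.35], [-60.88, 240.88], [17.5, 164.5], [-176.32, 176.32]. Speed limits (degrees/s): [108.29, 108.29, 136.94, 180, 180, 180].

## Interface

Orientations are given as a 3x3 rotation matrix whose columns are the frame's x, y, z axes.
In Python, from plant import env gives the robot as it stands.
- The arm moves only by the tool move_arm, never from a script. Its argument "commands" is a list of rows, each an object of numbers: "dx", "dy", "dz": the shift along the tool's x, y, z in cm; "wx", "wy", "wz": the turn, a rotation vector about the tool's x, y, z in rad. A call has 1 to 8 rows; each row is the pose to reach, as a shift and turn from the pose commanded when the call began, along the tool's axes at that moment; what a row does not reach only later rows make up. A row lasts 1/8 s, in which the tool goes at most 62.5 mm and 10.7 degrees, less where a joint would pass 70% of its speed; a pose out of reach is approached as far as the arm can. A call with a gripper value outside its range is refused whole. "fingers" is the finger opening in cm, from 0 to 9.12, set as the call begins (left out, the last holds). The fingers move at their own pace and stop on an object; the grip force is fixed at half the most. Time passes only in rows, so rows that repeat a pose let the fingers close. It gives the time, the measured TCP pose, the force, the opening and the grip force at its end, in the units of the state.
- env.sense(): the state, without advancing time (a new reading comes with each control period).
- env.camera(name): name is "scene" or "top" or "wrist"; returns the picture (400x640x3 uint8, red, green, blue); there is no depth.
- env.camera_info(name): a dict with "mtx" (3x3 intrinsics, pixels), "view" (4x4, takes a point from world to camera coordinates). Camera axes: x right, y down, z forward; pixel columns grow to the right and rows downward; lengths in m; the calibration is good to about 2 mm. The wrist camera is an equidistant fisheye: a pixel r from the principal point sees the ray r / f radians off the axis. A picture is of the moment at which its call begins: read the wrist's pose just before it. camera_info takes no time and is no camera call; for the wrist camera it gives the pose at the moment of the call.
- env.finish_job(): hands the job in; it is judged then, once.
The state is a dict: "t": time; "joint_pos": joint angles; "joint_velocities": joint speeds; "tau": joint torques, N m; "ee_pos": TCP position; "tcp_rot": TCP orientation; "ft_force": force on the tool from outside, world axes, zero at the start; "torque": the same for the moment, N m; "width": finger opening in m; "gripper_force": force on a finger pad.
Only numpy, scipy, OpenCV 4.12 (cv2) and the standard library are available. Lean on these libraries where they do the work, as an engineer would, in place of code of your own. Each camera call takes 0.05 s, during which the arm holds its last target. There are 200 camera calls.

## Task

Pick up the wooden palm block from its cork mat by its handle and lay its flat sole on top of the turned wooden roller. Under light, steady pressure (never more than about 3 kg) roll the roller along the bench, over the low steel bead and home against the bench stop, and press it firmly against the stop for about a second with the block still on top; never push the roller from behind, and do not touch it with the gripper. Then set the block back flat in the middle of its mat, leaving the roller lying square against the stop and the mug, hammer and can undisturbed.

Things in the scene. Friction and masses are not known exactly. Their poses are not given: they have to be found in the camera images.
- roller: Plain pale turned wooden roller, smooth solid cylinder 96 mm in diameter, 150 mm long, about 0.6 kg, lying loose 120 to 145 mm before the stop's face, up to 0.03 rad askew to it. Origin at its centre, 48 mm above the bench; y runs along the cylinder, x and z turn with it. It rolls half as far as a sole pressed on its top moves.
- stop: Bench stop fixed to the bench: a straight dark wooden fence 240 mm long, 35 mm thick, 62 mm high. Origin on the bench at the middle of the foot of the face towards the roller; x points into the fence (the rolling direction), y along it, z up. Home, the roller lies on the bench between bead and fence, its axis 48 mm before the face.
- bead (a point): Half-round steel bead belonging to the stop, 240 mm long, parallel to the fence, crest 66 mm before the fence face; it stands 2.5 mm above the bench (8 mm radius, part sunk). Flat straps join its ends to the fence. This point is at the middle of its crest; axes as the stop's. The roller must climb over it and drops behind it.
- block_handle (a point): Palm block, loose, 0.3 kg: flat plywood sole 170 (x) by 90 (y) by 15 mm thick, and in the middle on top an upright wooden handle 40 mm thick (x), 70 mm wide (y), 47 mm tall; 62 mm high in all. Point: middle of the handle, 36 mm above the sole's underside; x along the sole's length, z up. Grip across the 40 mm with the fingertips down on the sole. Starts on the mat.
- mat: Thin cork mat, 220 mm (x) by 170 mm (y), 3 mm thick, fixed to the bench. Origin at the middle of its underside, x along its length, z up.
- mug: Blue ceramic mug, bystander. Origin at the centre of its underside.
- mallet: Hammer lying on the bench, 220 mm long, bystander.
- oil: Green can, bystander, 60 mm in diameter, 130 mm tall. Origin at the centre of its underside.

How it is judged:
By the outcome, as a careful person would: the job done as asked, in the order asked, and still so for the second after the job is handed in, with the robot touching nothing.
It also fails if it takes over 72 s, if anything falls off the work surface, if the arm or the gripper's body presses on something with over 40 N, if the wrist force passes 120 N, or if a joint passes its speed limit or range.

## Working session

There is one attempt and no reset: what is moved stays moved. The work goes in short steps, Python scripts to look and compute and a tool call to move; the robot and the scene stay as the last step left them, time stands still between calls to the robot, and variables do not carry over. Pictures are saved under pics/ and viewed, at most 10 in all, crops included, and the job is handed in when it is done.

Besides the shell and the picture viewer there is one more tool, called after ">>>" as a command line: name --argument value ..., lists and objects as JSON in quotes. move_arm: Moves the arm, as the interface text tells. Its arguments: {"type":"object","properties":{"commands":{"type":"array","items":{"type":"object","properties":{"dx":{"type":"number"},"dy":{"type":"number"},"dz":{"type":"number"},"wx":{"type":"number"},"wy":{"type":"number"},"wz":{"type":"number"}}}},"fingers":{"type":"number"}},"required":["commands"]}

```bash
mkdir -p pics; ls; python3 - <<'E'
from plant import env
import cv2,numpy as np
s=env.sense();print(s)
for n in("scene","top","wrist"):
    i=env.camera_info(n);print(n,i['mtx'].tolist(),np.round(i['view'],4).tolist())
    cv2.imwrite(f'pics/{n}0.png',env.camera(n)[:,:,::-1])
E
```

```text
pics
{'t': 0.0, 'joint_pos': array([ 7.18891997e+01,  2.17376472e+01,  9.93943125e+01, -3.09210609e-04,
        5.89305307e+01, -1.91072637e+00]), 'joint_velocities': array([ 0.03095215, -0.04737249, -0.08713176, -0.04609612, -0.02057961,
       -0.03842487]), 'tau': array([ 1.52294924e-03, -7.63709807e+01, -4.34370160e+01,  6.50352077e-02,
        4.23942518e-02, -1.03171951e-04]), 'ee_pos': array([0.19520763, 0.67180769, 0.19941007]), 'tcp_rot': array([[-9.60294098e-01,  2.78989486e-01, -3.34644962e-04],
       [ 2.78989685e-01,  9.60293537e-01, -1.03806474e-03],
       [ 3.17482453e-05, -1.09020994e-03, -9.99999405e-01]]), 'ft_force': array([-0.22308296,  0.04161357, -0.56313473]), 'torque': array([ 0.02383149,  0.00874123, -0.02851808]), 'gripper_force': 0.0, 'width': 0.09120173648185913}
scene [[369.3701013658348, 0.0, 313.2390331857653], [0.0, 369.3701013658348, 195.27893233931886], [0.0, 0.0, 1.0]] [[0.1049, 0.9944, 0.0119, -0.0334], [0.7861, -0.0756, -0.6135, -0.4276], [-0.6091, 0.0737, -0.7896, 1.242], [0.0, 0.0, 0.0, 1.0]]
top [[416.3751419623808, 0.0, 312.27119690554775], [0.0, 416.3751419623808, 198.57716251991832], [0.0, 0.0, 1.0]] [[-0.0808, -0.9967, 0.0022, 0.0093], [-0.9736, 0.0785, -0.2145, 0.5945], [0.2137, -0.0195, -0.9767, 0.8855], [0.0, 0.0, 0.0, 1.0]]
wrist [[309.70691628693146, 0.0, 319.7257391262955], [0.0, 309.70691628693146, 200.9872668650278], [0.0, 0.0, 1.0]] [[0.2789, 0.9603, -0.0025, -0.6991], [0.929, -0.2692, 0.254, -0.0292], [0.2432, -0.0732, -0.9672, 0.3907], [0.0, 0.0, 0.0, 1.0]]
```

View pics/scene0.png

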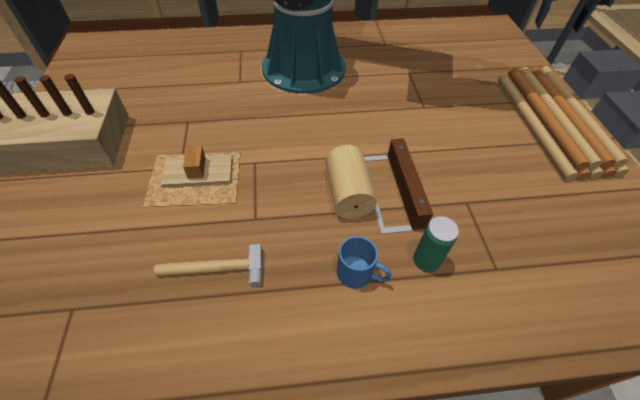

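View pics/top0.png

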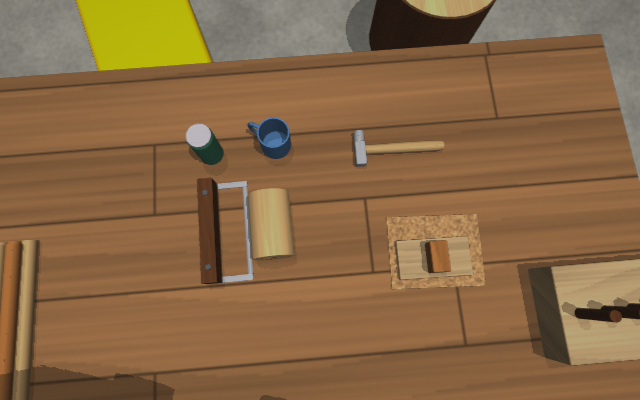

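The scene view shows the block on its mat (195,170), the roller (350,182), bead and stop (410,185), and the mug, can and hammer nearer the camera. In the top view the stop is at (209,230), the roller at (271,223) and the block at (435,257). Rolling is along about +y.

```bash
python3 - <<'E'
import cv2,numpy as np
t=cv2.imread('pics/top0.png');s=cv2.imread('pics/scene0.png')
def c(im,x,y,w=100,h=75): return cv2.resize(im[y:y+h,x:x+w],(400,300),interpolation=cv2.INTER_CUBIC)
a=np.vstack([np.hstack([c(t,190,172,152,114),c(t,384,210,104,78)]),np.hstack([c(s,320,134,136,102),c(s,144,140)])])
cv2.imwrite('pics/crops.png',a)
E
```

```text
(no output)
```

View pics/crops.png

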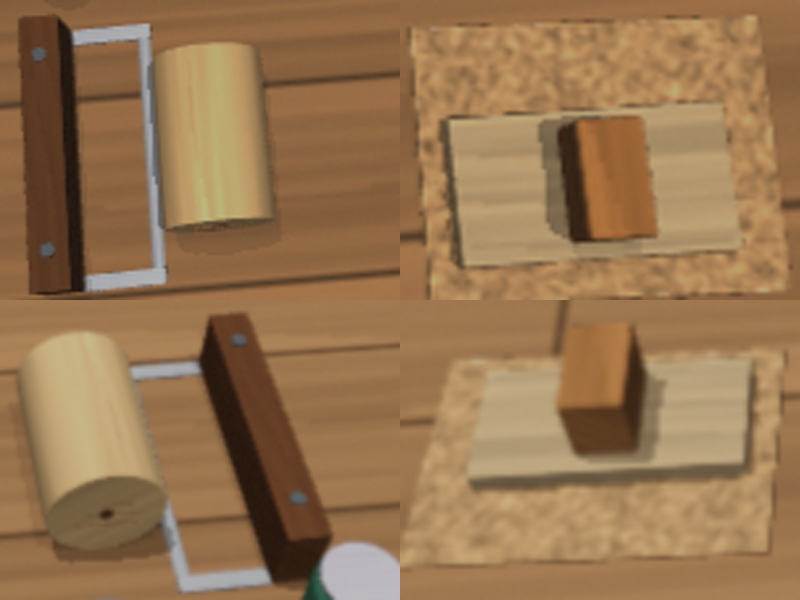

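The crops show all corners clearly: the stop top edge, bead frame, roller outline, mat, sole and handle.

```bash
cat > h.py <<'E'
from plant import env
import numpy as np,cv2
def ray(name,p,info=None):
    i=info or env.camera_info(name);K=i['mtx'];V=np.array(i['view']);R=V[:3,:3]
    x=np.array([(p[0]-K[0][2])/K[0][0],(p[1]-K[1][2])/K[1][1]])
    if name=='wrist':
        r=np.hypot(*x);d=np.r_[np.sin(r)*x/max(r,1e-9),np.cos(r)]
    else: d=np.r_[x,1]
    return -R.T@V[:3,3],R.T@d
def cast(name,p,z,info=None):
    o,d=ray(name,p,info);return o+d*(z-o[2])/d[2]
def proj(name,P,info=None):
    i=info or env.camera_info(name);V=np.array(i['view']);K=np.array(i['mtx']);c=V[:3,:3]@P+V[:3,3]
    if name=='wrist':
        a=np.arctan2(np.hypot(c[0],c[1]),c[2]);u=c[:2]/np.hypot(c[0],c[1])*a
    else:u=c[:2]/c[2]
    return u*[K[0,0],K[1,1]]+K[:2,2]
E
python3 - <<'E'
from h import *
np.set_printoptions(precision=4,suppress=True)
O={'a':('top',2.632,190,172,0,0),'b':('top',3.846,384,210,400,0),'c':('scene',2.941,320,134,0,300),'d':('scene',4,144,140,400,300)}
def C(k,pts,z,lab):
    n,s,x0,y0,a,b=O[k];P=[cast(n,((u-a+.5)/s+x0-.5,(v-b+.5)/s+y0-.5),z)[:2] for u,v in pts]
    print(lab,n,np.array(P).tolist() and np.round(P,4).tolist());return np.array(P)
def yaw(p,q): d=q-p;return np.degrees(np.arctan2(d[1],d[0])),np.hypot(*d)
for k,pts in(('a',[(58,15),(70,290),(18,17),(30,291)]),('c',[(206,360),(274,543),(245,315),(329,532)])):
    P=C(k,pts,.062,'stoptop');print(yaw(P[0],P[1]),P[:2].mean(0))
for k,pts in(('a',[(150,25),(166,275)]),('c',[(131,372),(183,590)])):
    P=C(k,pts,.001,'bead');print(yaw(P[0],P[1]),P.mean(0))
for k,pts in(('b',[(409,26),(757,15),(789,292)]),('d',[(449,358),(784,351),(770,552),(403,564)])):
    P=C(k,pts,.003,'mat');print([yaw(P[i],P[i+1]) for i in range(len(P)-1)],P[[0,2]].mean(0))
for k,pts in(('b',[(445,118),(722,104),(741,246),(463,262)]),('d',[(485,371),(752,361),(743,462),(469,476)])):
    P=C(k,pts,.018,'sole');print([yaw(P[i],P[i+1]) for i in range(3)],P.mean(0))
for k,pts in(('b',[(577,121),(641,116),(656,236),(588,241)]),('d',[(571,324),(632,323),(621,409),(559,405)])):
    P=C(k,pts,.065,'handle');print([yaw(P[i],P[i+1]) for i in range(3)],P.mean(0))
C('a',[(153,48),(262,45),(165,228),(273,219)],.048,'rol')
C('c',[(20,365),(128,345),(48,540),(165,495),(107,514)],.048,'rol')
for m,z in(((205,135),.13),((274,133),.08)): print(cast('top',m,z))
E
```

```text
stoptop top [[0.6626, 0.1889], [0.4246, 0.1859], [0.6635, 0.224], [0.4265, 0.2191]]
(np.float64(-179.27181094765282), np.float64(0.23798554285219442)) [0.5436 0.1874]
stoptop scene [[0.4792, 0.1725], [0.6674, 0.1793], [0.4289, 0.2192], [0.6617, 0.2227]]
(np.float64(2.0461860155339386), np.float64(0.18833191808128114)) [0.5733 0.1759]
bead top [[0.6638, 0.1173], [0.433, 0.114]]
(np.float64(-179.16966078666596), np.float64(0.2308164912079089)) [0.5484 0.1156]
bead scene [[0.4304, 0.1253], [0.6641, 0.1216]]
(np.float64(-0.9168645083163536), np.float64(0.2337741278671302)) [0.5472 0.1234]
mat top [[0.5487, -0.2135], [0.538, -0.4323], [0.3679, -0.4235]]
[(np.float64(-92.78100583477101), np.float64(0.2190645772320767)), (np.float64(177.03331938033557), np.float64(0.17040289656402743))] [ 0.4583 -0.3185]
mat scene [[0.3655, -0.4272], [0.3797, -0.2056], [0.5485, -0.2111], [0.5365, -0.4282]]
[(np.float64(86.32529700694423), np.float64(0.22211822330270192)), (np.float64(-1.8975545504090057), np.float64(0.1688153163007861)), (np.float64(-93.15861245433737), np.float64(0.21736905711177754))] [ 0
[... 762 characters left out ...]
77866864216794)), (np.float64(178.55317611149152), np.float64(0.0688267291979171)), (np.float64(89.4922970268532), np.float64(0.03916279191623987))] [ 0.4409 -0.3094]
handle scene [[0.406, -0.3275], [0.4086, -0.29], [0.481, -0.2908], [0.4743, -0.3275]]
[(np.float64(86.0146846352257), np.float64(0.03762345822398071)), (np.float64(-0.6140112344084958), np.float64(0.07240000850212852)), (np.float64(-100.31467290837725), np.float64(0.037357846772199874))] [ 0.4424 -0.3089]
rol top [[0.6296, 0.1091], [0.6246, 0.0127], [0.4706, 0.1065], [0.4708, 0.0139]]
rol scene [[0.457, 0.0182], [0.4419, 0.1147], [0.6391, 0.0161], [0.6058, 0.1127], [0.6195, 0.0646]]
[0.7402 0.1855 0.13  ]
[0.7526 0.0376 0.08  ]
```

>>> move_arm --commands '[{"dx":-48,"dy":-51,"dz":-4,"wz":-0.253},{"dx":-48,"dy":-51,"dz":-4,"wz":-0.253},{"dx":-48,"dy":-51,"dz":-4,"wz":-0.253},{"dx":-48,"dy":-51,"dz":-4,"wz":-0.253},{"dx":-48,"dy":-51,"dz":-4,"wz":-0.253},{"dx":-48,"dy":-51,"dz":-4,"wz":-0.253},{"dx":-48,"dy":-51,"dz":-4,"wz":-0.253},{"dx":-48,"dy":-51,"dz":-4,"wz":-0.253}]'

```text
invalid input
```

```bash
cat >> h.py <<'E'
from scipy.spatial.transform import Rotation as Ro
def goal(x,y,z,yaw,pitch=0):
    s=env.sense();R=s['tcp_rot'];a=np.radians(yaw)
    G=np.c_[[np.sin(a),-np.cos(a),0],[np.cos(a),np.sin(a),0],[0,0,-1]]
    G[:,0]=np.cross(G[:,1],G[:,2]); 
    d=R.T@(np.array([x,y,z])-s['ee_pos'])*100;w=Ro.from_matrix(R.T@G).as_rotvec()
    print('t',round(s['t'],2),'pos',np.round(s['ee_pos'],4),'F',np.round(s['ft_force'],1),'M',np.round(s['torque'],2),'w',round(s['width'],4),'yaw',np.round(np.degrees(np.arctan2(R[1,1],R[0,1])),2))
    print('d cm',np.round(d,2),'w',np.round(w,4))
E
python3 -c "
from h import *
goal(.53,.0,.25,88.3)"
```

```text
t 0.15 pos [0.1952 0.6719 0.1996] F [ 0.3 -0.2  0.3] M [ 0.01 -0.03  0.01] w 0.091 yaw 73.8
d cm [-50.89 -55.19  -5.  ] w [-8.000e-04 -1.000e-04 -2.531e-01]
```

>>> move_arm --commands '[{"dx":-6,"dy":-6,"dz":-1,"wx":0,"wy":0,"wz":-0.05},{"dx":-12,"dy":-12,"dz":-2,"wx":0,"wy":0,"wz":-0.1},{"dx":-17,"dy":-18,"dz":-3,"wx":0,"wy":0,"wz":-0.15},{"dx":-21,"dy":-23,"dz":-4,"wx":0,"wy":0,"wz":-0.2},{"dx":-25,"dy":-27,"dz":-5,"wx":0,"wy":0,"wz":-0.25},{"dx":-29,"dy":-31,"dz":-5,"wx":0,"wy":0,"wz":-0.253},{"dx":-33,"dy":-35,"dz":-5,"wx":0,"wy":0,"wz":-0.253},{"dx":-36,"dy":-40,"dz":-5,"wx":0,"wy":0,"wz":-0.253}]' --fingers 9

```text
t: 1.15
ee_pos: [0.4154, 0.225, 0.2496]
tcp_rot: [[-1.0, 0.03, 0.001], [0.03, 1.0, 0.0], [-0.001, 0.0, -1.0]]
ft_force: [0.9, -0.5, -0.1]
width: 0.0898
gripper_force: 0.0
```

```bash
python3 -c "
from h import *
goal(.53,.0,.25,88.3)"
```

```text
t 1.15 pos [0.4154 0.225  0.2496] F [ 0.9 -0.5 -0.1] M [ 0.07 -0.05  0.05] w 0.0898 yaw 88.3
d cm [-12.12 -22.15  -0.04] w [ 0.0003  0.0007 -0.    ]
```

>>> move_arm --commands '[{"dx":-2.5,"dy":-4.5,"dz":0,"wx":0,"wy":0,"wz":0},{"dx":-5,"dy":-9,"dz":0,"wx":0,"wy":0,"wz":0},{"dx":-8,"dy":-14,"dz":0,"wx":0,"wy":0,"wz":0},{"dx":-10.5,"dy":-19,"dz":0,"wx":0,"wy":0,"wz":0},{"dx":-12,"dy":-22,"dz":0,"wx":0,"wy":0,"wz":0},{"dx":-12,"dy":-22,"dz":0,"wx":0,"wy":0,"wz":0},{"dx":-12,"dy":-22,"dz":0,"wx":0,"wy":0,"wz":0}]'

```text
t: 2.02
ee_pos: [0.5277, 0.0036, 0.2491]
tcp_rot: [[-1.0, 0.03, -0.001], [0.03, 1.0, 0.0], [0.001, 0.0, -1.0]]
ft_force: [-0.1, -0.3, -0.3]
width: 0.0902
gripper_force: 0.0
```

```bash
python3 - <<'E'
from h import *
import pickle
goal(.4418,-.3095,.10,88.3)
i=env.camera_info('wrist');im=env.camera('wrist');pickle.dump(i,open('w1.pkl','wb'))
cv2.imwrite('pics/w1.png',im[:,:,::-1])
for P in [(.545,.187,0),(.548,.0605,.048),(.4418,-.3095,.065)]: print(proj('wrist',np.array(P),i))
E
```

```text
t 2.02 pos [0.5277 0.0036 0.2491] F [-0.1 -0.3 -0.3] M [ 0.04 -0.05  0.04] w 0.0902 yaw 88.28
d cm [  7.63 -31.55  14.91] w [ 0.0001 -0.0005 -0.0004]
[442.42154716 181.34159766]
[364.72430737 192.57021629]
[ 98.3282678  131.72837317]
```

View pics/w1.png

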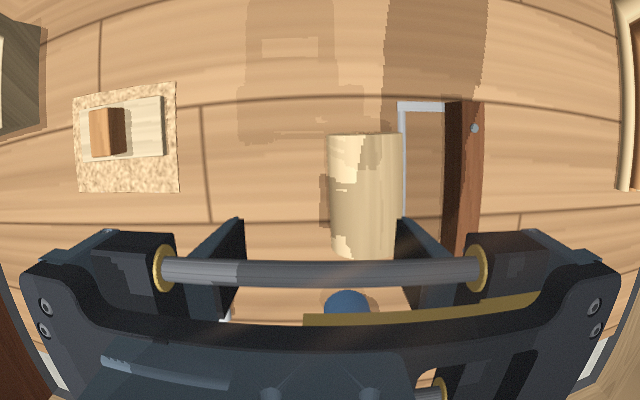

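The wrist view shows the roller (328–402, rows 133–258), bead line at column 402, stop top edge at 443–485, and the block handle at (108,132). It agrees with the estimates, so I move to the block.

>>> move_arm --commands '[{"dx":1.3,"dy":-5,"dz":0,"wx":0,"wy":0,"wz":0},{"dx":2.6,"dy":-11,"dz":1,"wx":0,"wy":0,"wz":0},{"dx":4,"dy":-17,"dz":4,"wx":0,"wy":0,"wz":0},{"dx":5.4,"dy":-22,"dz":7,"wx":0,"wy":0,"wz":0},{"dx":6.6,"dy":-27,"dz":10,"wx":0,"wy":0,"wz":0},{"dx":7.6,"dy":-31.5,"dz":13,"wx":0,"wy":0,"wz":0},{"dx":7.6,"dy":-31.5,"dz":14.9,"wx":0,"wy":0,"wz":0},{"dx":7.6,"dy":-31.5,"dz":14.9,"wx":0,"wy":0,"wz":0}]'

```text
t: 3.08
ee_pos: [0.4421, -0.3078, 0.0992]
tcp_rot: [[-1.0, 0.029, -0.002], [0.029, 1.0, 0.002], [0.002, 0.002, -1.0]]
ft_force: [-0.7, -0.1, 1.1]
width: 0.0898
gripper_force: 0.0
```

```bash
python3 - <<'E'
from h import *
import pickle
goal(.4418,-.3095,.038,88.3)
i=pickle.load(open('w1.pkl','rb'))
def axis(n,l,r,i=None):
    (o,a),(_,b)=ray(n,l,i),ray(n,r,i)
    f=lambda d:d[1:]/np.hypot(*d[1:])
    a,b=f(a),f(b);m=a+b;y=o[1]+m[0]*(.048-o[2])/m[1]
    half=np.arccos(a@b)/2;print(n,'axis y',round(y,4),'R check',round(np.hypot(y-o[1],.048-o[2])*np.sin(half),4),'x~',cast(n,l,.048,i)[0].round(4))
axis('wrist',(327.5,140),(402.5,140),i);axis('wrist',(329,235),(401,222),i)
S=2.632;t=lambda u,v:((u+.5)/S+189.5,(v+.5)/S+171.5)
axis('top',t(153.5,60),t(262,60));axis('top',t(164,215),t(272,205))
print('near end x',cast('wrist',(365,134),.096,i),cast('wrist',(365,134),.05,i))
# stop top roller-side edge & bead in wrist
print([cast('wrist',p,.062,i).round(4) for p in [(462.5,104),(457,240),(483,102),(479,230)]],[cast('wrist',p,.001,i).round(4) for p in[(398,104),(402,200)]])
cv2.imwrite('pics/w2.png',env.camera('wrist')[:,:,::-1])
E
```

```text
t 3.08 pos [ 0.4421 -0.3078  0.0992] F [-0.7 -0.1  1.1] M [-0.03 -0.01  0.04] w 0.0898 yaw 88.32
d cm [ 0.02 -0.18  6.12] w [ 0.0016 -0.0021  0.0004]
wrist axis y 0.0611 R check 0.0468 x~ 0.4797
wrist axis y 0.061 R check 0.0477 x~ 0.6046
top axis y 0.0612 R check 0.0476 x~ 0.6187
top axis y 0.0601 R check 0.0462 x~ 0.4817
near end x [0.4710348 0.0542831 0.096    ] [0.47298538 0.0609001  0.05      ]
[array([0.4321, 0.1873, 0.062 ]), array([0.6152, 0.1906, 0.062 ]), array([0.4273, 0.2184, 0.062 ]), array([0.6025, 0.2245, 0.062 ])] [array([0.4323, 0.116 , 0.001 ]), array([0.5719, 0.1233, 0.001 ])]
```

View pics/w2.png

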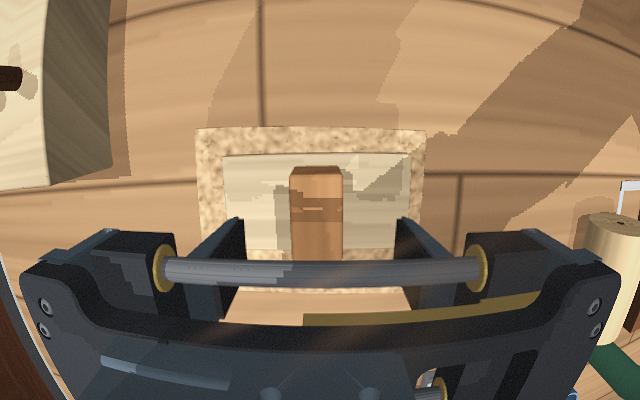

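>>> move_arm --commands '[{"dx":0,"dy":-0.1,"dz":3,"wx":0,"wy":0,"wz":0},{"dx":0,"dy":-0.1,"dz":5,"wx":0,"wy":0,"wz":0},{"dx":0,"dy":-0.1,"dz":6,"wx":0,"wy":0,"wz":0},{"dx":0,"dy":-0.1,"dz":6.1,"wx":0,"wy":0,"wz":0},{"dx":0,"dy":-0.1,"dz":6.15,"wx":0,"wy":0,"wz":0},{"dx":0,"dy":-0.1,"dz":6.15,"wx":0,"wy":0,"wz":0}]'

```text
t: 3.88
ee_pos: [0.4431, -0.3105, 0.0395]
tcp_rot: [[-1.0, 0.03, 0.001], [0.03, 1.0, -0.001], [-0.001, -0.001, -1.0]]
ft_force: [0.1, 0.5, -0.1]
width: 0.09
gripper_force: 0.0
```

>>> move_arm --commands '[{"dx":0.1,"dy":0,"dz":0.1,"wx":0,"wy":0,"wz":0},{"dx":0.1,"dy":0,"dz":0.2,"wx":0,"wy":0,"wz":0},{"dx":0.1,"dy":0,"dz":0.2,"wx":0,"wy":0,"wz":0}]'

```text
t: 4.25
ee_pos: [0.4416, -0.3103, 0.0368]
tcp_rot: [[-1.0, 0.03, -0.0], [0.03, 1.0, 0.0], [0.0, 0.0, -1.0]]
ft_force: [-0.1, -0.8, -0.3]
width: 0.0903
gripper_force: 0.0
```

>>> move_arm --commands '[{"dx":0,"dy":0,"dz":0.05,"wx":0,"wy":0,"wz":0},{"dx":0,"dy":0,"dz":0.08,"wx":0,"wy":0,"wz":0}]'

```text
t: 4.5
ee_pos: [0.4416, -0.3103, 0.036]
tcp_rot: [[-1.0, 0.03, -0.0], [0.03, 1.0, 0.0], [0.0, 0.0, -1.0]]
ft_force: [0.3, -1.3, 0.3]
width: 0.0899
gripper_force: 0.0
```

>>> move_arm --commands '[{"dx":0,"dy":0,"dz":0.05,"wx":0,"wy":0,"wz":0},{"dx":0,"dy":0,"dz":0.08,"wx":0,"wy":0,"wz":0}]'

```text
t: 4.75
ee_pos: [0.4416, -0.3103, 0.0352]
tcp_rot: [[-1.0, 0.03, 0.0], [0.03, 1.0, 0.0], [-0.0, 0.0, -1.0]]
ft_force: [0.1, -0.4, -0.3]
width: 0.0901
gripper_force: 0.0
```

>>> move_arm --commands '[{"dx":0,"dy":0,"dz":0.05,"wx":0,"wy":0,"wz":0},{"dx":0,"dy":0,"dz":0.1,"wx":0,"wy":0,"wz":0}]'

```text
t: 5.0
ee_pos: [0.4416, -0.3103, 0.0342]
tcp_rot: [[-1.0, 0.03, 0.0], [0.03, 1.0, 0.0], [-0.0, 0.0, -1.0]]
ft_force: [0.2, -0.5, 0.9]
width: 0.0901
gripper_force: 0.0
```

>>> move_arm --commands '[{"dx":0,"dy":0,"dz":0.05,"wx":0,"wy":0,"wz":0},{"dx":0,"dy":0,"dz":0.05,"wx":0,"wy":0,"wz":0}]'

```text
t: 5.25
ee_pos: [0.4416, -0.3103, 0.0337]
tcp_rot: [[-1.0, 0.03, -0.0], [0.03, 1.0, 0.0], [0.0, 0.0, -1.0]]
ft_force: [-0.7, 0.1, -0.7]
width: 0.0901
gripper_force: 0.0
```

```bash
python3 - <<'E'
from h import *
goal(.4418,-.3095,.034,88.3)
a=cv2.resize(env.camera('wrist')[:,:,::-1][120:300,180:460],(800,514),interpolation=cv2.INTER_CUBIC)
cv2.imwrite('pics/w3.png',a)
E
```

```text
t 5.25 pos [ 0.4416 -0.3103  0.0337] F [-0.7  0.1 -0.7] M [ 0.01 -0.01 -0.02] w 0.0901 yaw 88.29
d cm [-0.02  0.08 -0.03] w [ 0.     -0.0001 -0.0001]
```

View pics/w3.png

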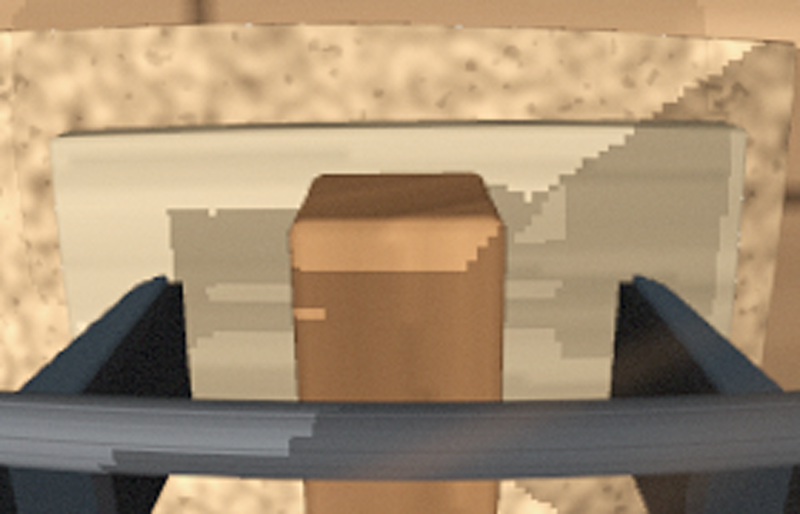

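The handle is centred between the open fingers (columns 290–505 between tips at 185 and 615), and the tips are about at the sole.

>>> move_arm --commands '[{"dx":0,"dy":0,"dz":0.05,"wx":0,"wy":0,"wz":0},{"dx":0,"dy":0,"dz":0.1,"wx":0,"wy":0,"wz":0},{"dx":0,"dy":0,"dz":0.1,"wx":0,"wy":0,"wz":0}]'

```text
t: 5.68
ee_pos: [0.4416, -0.3103, 0.0327]
tcp_rot: [[-1.0, 0.03, -0.0], [0.03, 1.0, 0.0], [0.0, 0.0, -1.0]]
ft_force: [0.8, -0.0, 0.8]
width: 0.09
gripper_force: 0.0
```

>>> move_arm --commands '[{"dx":0,"dy":0,"dz":0.08,"wx":0,"wy":0,"wz":0},{"dx":0,"dy":0,"dz":0.08,"wx":0,"wy":0,"wz":0}]'

```text
t: 5.92
ee_pos: [0.4416, -0.3103, 0.0319]
tcp_rot: [[-1.0, 0.03, -0.0], [0.03, 1.0, 0.0], [0.0, 0.0, -1.0]]
ft_force: [-0.2, 0.7, -0.0]
width: 0.09
gripper_force: 0.0
```

>>> move_arm --commands '[{"dx":0,"dy":0,"dz":-0.3,"wx":0,"wy":0,"wz":0},{"dx":0,"dy":0,"dz":-0.3,"wx":0,"wy":0,"wz":0},{"dx":0,"dy":0,"dz":-0.3,"wx":0,"wy":0,"wz":0},{"dx":0,"dy":0,"dz":-0.3,"wx":0,"wy":0,"wz":0},{"dx":0,"dy":0,"dz":-0.3,"wx":0,"wy":0,"wz":0}]' --fingers 5

```text
t: 6.55
ee_pos: [0.4416, -0.3103, 0.0349]
tcp_rot: [[-1.0, 0.03, -0.0], [0.03, 1.0, 0.0], [0.0, 0.0, -1.0]]
ft_force: [0.2, -0.6, -0.2]
width: 0.0504
gripper_force: 0.0
```

>>> move_arm --commands '[{"dx":0,"dy":0,"dz":0.1,"wx":0,"wy":0,"wz":0},{"dx":0,"dy":0,"dz":0.2,"wx":0,"wy":0,"wz":0},{"dx":0,"dy":0,"dz":0.27,"wx":0,"wy":0,"wz":0},{"dx":0,"dy":0,"dz":0.27,"wx":0,"wy":0,"wz":0}]'

```text
t: 7.05
ee_pos: [0.4416, -0.3103, 0.0321]
tcp_rot: [[-1.0, 0.03, -0.0], [0.03, 1.0, 0.0], [0.0, 0.0, -1.0]]
ft_force: [-0.4, -0.7, 0.9]
width: 0.0501
gripper_force: 0.0
```

```bash
python3 - <<'E'
from h import *
goal(.4418,-.3095,.034,88.3)
a=env.camera('wrist')[:,:,::-1]
a=cv2.resize(a[190:270,230:410],(800,356),interpolation=cv2.INTER_CUBIC)
b=cv2.resize(env.camera('scene')[:,:,::-1][100:220,130:270],(280,240),interpolation=cv2.INTER_CUBIC)
c=np.zeros((600,800,3),np.uint8);c[:356]=a;c[356:596,:280]=b
cv2.imwrite('pics/w4.png',c)
E
```

```text
t 7.05 pos [ 0.4416 -0.3103  0.0321] F [-0.4 -0.7  0.9] M [ 0.   -0.02 -0.03] w 0.0501 yaw 88.29
d cm [-0.02  0.08 -0.19] w [ 0.0001 -0.0001 -0.0002]
```

View pics/w4.png

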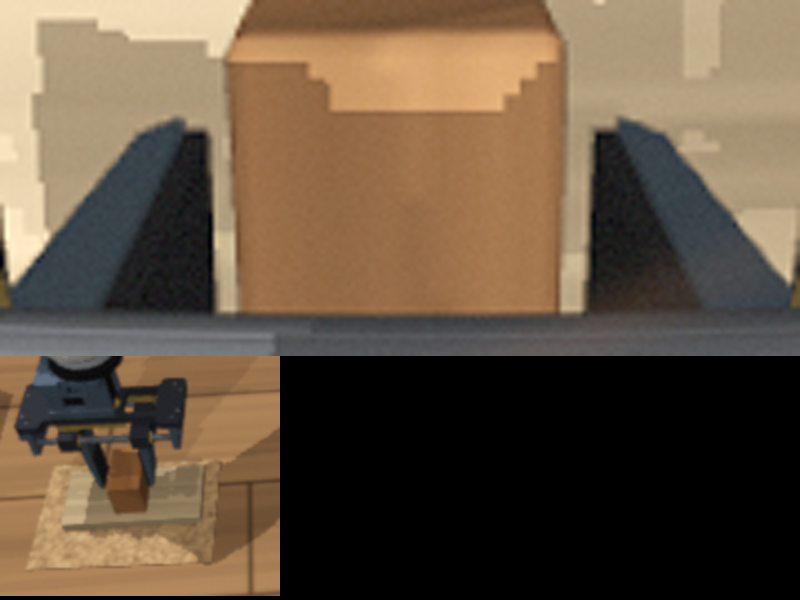

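Both fingers straddle the handle evenly, with the tips apparently still slightly above the sole. I keep lowering in small steps.

>>> move_arm --commands '[{"dx":0,"dy":0,"dz":0.05,"wx":0,"wy":0,"wz":0},{"dx":0,"dy":0,"dz":0.1,"wx":0,"wy":0,"wz":0},{"dx":0,"dy":0,"dz":0.1,"wx":0,"wy":0,"wz":0}]'

```text
t: 7.52
ee_pos: [0.4416, -0.3103, 0.0312]
tcp_rot: [[-1.0, 0.03, -0.0], [0.03, 1.0, 0.0], [0.0, 0.0, -1.0]]
ft_force: [-0.1, 0.4, -0.5]
width: 0.0499
gripper_force: 0.0
```

>>> move_arm --commands '[{"dx":0,"dy":0,"dz":0.05,"wx":0,"wy":0,"wz":0},{"dx":0,"dy":0,"dz":0.1,"wx":0,"wy":0,"wz":0},{"dx":0,"dy":0,"dz":0.1,"wx":0,"wy":0,"wz":0}]'

```text
t: 7.9
ee_pos: [0.4416, -0.3103, 0.0302]
tcp_rot: [[-1.0, 0.03, -0.0], [0.03, 1.0, 0.0], [0.0, 0.0, -1.0]]
ft_force: [-0.5, -0.1, 0.3]
width: 0.0502
gripper_force: 0.0
```

```bash
python3 - <<'E'
from h import *
i=env.camera_info('wrist');V=np.array(i['view']);print('cam',-V[:3,:3].T@V[:3,3])
im=env.camera('wrist')
cv2.imwrite('pics/w5raw.png',im[:,:,::-1])
off=.0321-env.sense()['ee_pos'][2]
V2=V.copy();j=dict(i);T=np.eye(4);T[2,3]=-off;j['view']=V@T   # pose at earlier picture
for dz in(0,.003,.006,.009):
    T[2,3]=-off-dz;j['view']=V@T
    l,r=[cast('wrist',(230+u/4.444,190+40/4.444),.065,j) for u in(230,563)]
    print(dz,(l-r).round(4),l)
E
```

```text
cam [ 0.37062964 -0.3080634   0.21428033]
0 [-0.0011 -0.0379  0.    ] [ 0.40863579 -0.32860835  0.065     ]
0.003 [-0.0011 -0.0387  0.    ] [ 0.40938996 -0.32901604  0.065     ]
0.006 [-0.0012 -0.0394  0.    ] [ 0.41014414 -0.32942372  0.065     ]
0.009 [-0.0012 -0.0402  0.    ] [ 0.41089832 -0.32983141  0.065     ]
```

>>> move_arm --commands '[{"dx":0,"dy":0,"dz":0.05,"wx":0,"wy":0,"wz":0},{"dx":0,"dy":0,"dz":0.1,"wx":0,"wy":0,"wz":0},{"dx":0,"dy":0,"dz":0.15,"wx":0,"wy":0,"wz":0}]'

```text
t: 8.32
ee_pos: [0.4416, -0.3103, 0.0287]
tcp_rot: [[-1.0, 0.03, -0.0], [0.03, 1.0, 0.0], [0.0, 0.0, -1.0]]
ft_force: [-0.3, -0.7, -0.4]
width: 0.05
gripper_force: 0.0
```

>>> move_arm --commands '[{"dx":0,"dy":0,"dz":0.05,"wx":0,"wy":0,"wz":0},{"dx":0,"dy":0,"dz":0.1,"wx":0,"wy":0,"wz":0},{"dx":0,"dy":0,"dz":0.15,"wx":0,"wy":0,"wz":0}]'

```text
t: 8.7
ee_pos: [0.4416, -0.3103, 0.0272]
tcp_rot: [[-1.0, 0.03, -0.0], [0.03, 1.0, -0.0], [0.0, -0.0, -1.0]]
ft_force: [-0.8, 0.2, 1.0]
width: 0.0497
gripper_force: 0.0
```

```bash
python3 - <<'E'
from h import *
s=env.sense();R=s['tcp_rot'];p=s['ee_pos'];i=env.camera_info('wrist')
for z in(.009,.014,.019,.024):
  for x in(.016,-.016):
    print(z,x,[proj('wrist',p+R@np.array([x,y,z]),i).round(1) for y in(-.025,.025)])
a=env.camera('wrist')[:,:,::-1]
a=cv2.resize(a[190:270,230:410],(800,356),interpolation=cv2.INTER_CUBIC)
b=cv2.resize(env.camera('scene')[:,:,::-1][130:200,150:250],(340,238),interpolation=cv2.INTER_CUBIC)
t=cv2.resize(env.camera('top')[:,:,::-1][210:290,380:490],(327,238),interpolation=cv2.INTER_CUBIC)
c=np.zeros((600,800,3),np.uint8);c[:356]=a;c[356:594,:340]=b;c[356:594,350:677]=t
cv2.imwrite('pics/w5.png',c)
E
```

```text
0.009 0.016 [array([281.5, 207.5]), array([358.2, 207.5])]
0.009 -0.016 [array([283.3, 252.4]), array([356.4, 252.5])]
0.014 0.016 [array([282.4, 205.4]), array([357.4, 205.5])]
0.014 -0.016 [array([284.1, 249.5]), array([355.6, 249.5])]
0.019 0.016 [array([283.3, 203.5]), array([356.5, 203.5])]
0.019 -0.016 [array([284.9, 246.7]), array([354.9, 246.7])]
0.024 0.016 [array([284.1, 201.6]), array([355.7, 201.6])]
0.024 -0.016 [array([285.6, 244. ]), array([354.2, 244.1])]
```

View pics/w5.png

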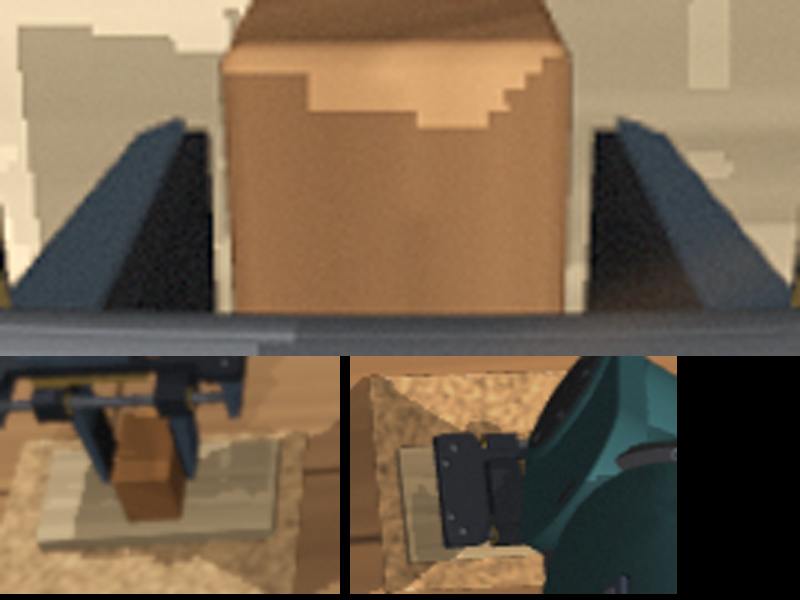

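```bash
python3 - <<'E'
from h import *
from scipy.optimize import least_squares
s=env.sense();R=s['tcp_rot'];p=s['ee_pos'];i=env.camera_info('wrist')
for z in(.01,.02,.03,.04,.05): print(z,cast('scene',(181.8,166.5),z).round(4),cast('scene',(205.9,166.8),z).round(4))
for y,px in((.025,(277,219.3)),(.0245,(277,219.3))):
    o,d=ray('wrist',px,i);d/=np.linalg.norm(d);t=R.T@(o-p);e=R.T@d
    k=(-y-t[1])/e[1];print(t+k*e)
E
```

```text
0.01 [ 0.4238 -0.3512  0.01  ] [ 0.4306 -0.2897  0.01  ]
0.02 [ 0.4333 -0.3475  0.02  ] [ 0.44   -0.2869  0.02  ]
0.03 [ 0.4428 -0.3439  0.03  ] [ 0.4494 -0.2841  0.03  ]
0.04 [ 0.4522 -0.3402  0.04  ] [ 0.4588 -0.2813  0.04  ]
0.05 [ 0.4617 -0.3365  0.05  ] [ 0.4682 -0.2785  0.05  ]
[ 0.01527021 -0.025      -0.01355577]
[ 0.01638095 -0.0245     -0.0169528 ]
```

The wrist and scene views both put the real tips about 33 mm short of where the stated tool frame has them (z ≈ 0.041). So the tips still hang well above the sole, and I keep lowering.

>>> move_arm --commands '[{"dx":0,"dy":0.05,"dz":0.5,"wx":0,"wy":0,"wz":0},{"dx":0,"dy":0.05,"dz":1.0,"wx":0,"wy":0,"wz":0},{"dx":0,"dy":0.05,"dz":1.3,"wx":0,"wy":0,"wz":0},{"dx":0,"dy":0.05,"dz":1.5,"wx":0,"wy":0,"wz":0},{"dx":0,"dy":0.05,"dz":1.6,"wx":0,"wy":0,"wz":0},{"dx":0,"dy":0.05,"dz":1.6,"wx":0,"wy":0,"wz":0}]'

```text
t: 9.6
ee_pos: [0.4417, -0.3098, 0.0112]
tcp_rot: [[-1.0, 0.03, 0.0], [0.03, 1.0, 0.0], [-0.0, 0.0, -1.0]]
ft_force: [0.2, -0.3, 0.4]
width: 0.0498
gripper_force: 0.0
```

>>> move_arm --commands '[{"dx":0,"dy":0,"dz":0.1,"wx":0,"wy":0,"wz":0},{"dx":0,"dy":0,"dz":0.2,"wx":0,"wy":0,"wz":0},{"dx":0,"dy":0,"dz":0.3,"wx":0,"wy":0,"wz":0},{"dx":0,"dy":0,"dz":0.4,"wx":0,"wy":0,"wz":0},{"dx":0,"dy":0,"dz":0.4,"wx":0,"wy":0,"wz":0}]'

```text
t: 10.22
ee_pos: [0.4416, -0.3098, 0.0071]
tcp_rot: [[-1.0, 0.03, -0.0], [0.03, 1.0, 0.0], [0.0, 0.0, -1.0]]
ft_force: [0.1, 0.6, 0.3]
width: 0.05
gripper_force: 0.0
```

```bash
python3 - <<'E'
from h import *
s=env.sense();i=env.camera_info('wrist');im=env.camera('wrist')
# finger tips: dark pad pixel top row near columns 265-300
g=cv2.cvtColor(im,cv2.COLOR_RGB2GRAY)
for c in (268,272,276,278): print(c,g[200:240:2,c].tolist())
sc=env.camera('scene')
cv2.imwrite('pics/s6.png',sc[:,:,::-1])
E
```

```text
268 [196, 224, 223, 189, 158, 158, 159, 160, 141, 65, 64, 65, 60, 40, 34, 30, 26, 32, 31, 31]
272 [166, 164, 163, 163, 163, 161, 160, 163, 144, 99, 33, 34, 28, 34, 27, 31, 22, 18, 18, 29]
276 [165, 165, 165, 156, 122, 75, 90, 114, 111, 112, 118, 114, 115, 116, 114, 116, 115, 112, 113, 112]
278 [166, 165, 119, 89, 82, 83, 105, 120, 117, 122, 126, 121, 120, 118, 122, 119, 119, 120, 118, 118]
```

Still no contact; I continue down in small steps.

>>> move_arm --commands '[{"dx":0,"dy":0,"dz":0.05,"wx":0,"wy":0,"wz":0},{"dx":0,"dy":0,"dz":0.1,"wx":0,"wy":0,"wz":0},{"dx":0,"dy":0,"dz":0.15,"wx":0,"wy":0,"wz":0},{"dx":0,"dy":0,"dz":0.15,"wx":0,"wy":0,"wz":0}]'

```text
t: 10.82
ee_pos: [0.4416, -0.3098, 0.0057]
tcp_rot: [[-1.0, 0.03, -0.0], [0.03, 1.0, 0.0], [0.0, 0.0, -1.0]]
ft_force: [-0.5, -0.4, 0.0]
width: 0.0503
gripper_force: 0.0
```

>>> move_arm --commands '[{"dx":0,"dy":0,"dz":0.05,"wx":0,"wy":0,"wz":0},{"dx":0,"dy":0,"dz":0.1,"wx":0,"wy":0,"wz":0},{"dx":0,"dy":0,"dz":0.15,"wx":0,"wy":0,"wz":0},{"dx":0,"dy":0,"dz":0.15,"wx":0,"wy":0,"wz":0}]'

```text
t: 11.32
ee_pos: [0.4417, -0.3098, 0.0044]
tcp_rot: [[-1.0, 0.03, -0.0], [0.03, 1.0, 0.0], [0.0, 0.0, -1.0]]
ft_force: [-1.0, 0.8, 5.2]
width: 0.05
gripper_force: 2.3
```

Contact at TCP z ≈ 0.0045, which matches that offset. Now I close.

>>> move_arm --commands '[{"dx":0,"dy":0,"dz":0,"wx":0,"wy":0,"wz":0},{"dx":0,"dy":0,"dz":0,"wx":0,"wy":0,"wz":0},{"dx":0,"dy":0,"dz":0,"wx":0,"wy":0,"wz":0},{"dx":0,"dy":0,"dz":0,"wx":0,"wy":0,"wz":0}]' --fingers 2

```text
t: 11.82
ee_pos: [0.4419, -0.3099, 0.0044]
tcp_rot: [[-1.0, 0.03, 0.0], [0.03, 1.0, -0.0], [-0.0, -0.0, -1.0]]
ft_force: [-0.4, 0.4, 5.8]
width: 0.0401
gripper_force: 32.6
```

>>> move_arm --commands '[{"dx":0,"dy":0,"dz":-1,"wx":0,"wy":0,"wz":0},{"dx":0,"dy":0,"dz":-3,"wx":0,"wy":0,"wz":0},{"dx":0,"dy":0,"dz":-6,"wx":0,"wy":0,"wz":0},{"dx":0,"dy":0,"dz":-9,"wx":0,"wy":0,"wz":0},{"dx":0,"dy":0,"dz":-11,"wx":0,"wy":0,"wz":0},{"dx":0,"dy":0,"dz":-12.5,"wx":0,"wy":0,"wz":0},{"dx":0,"dy":0,"dz":-12.5,"wx":0,"wy":0,"wz":0}]'

```text
t: 12.7
ee_pos: [0.4419, -0.31, 0.13]
tcp_rot: [[-1.0, 0.03, 0.001], [0.03, 1.0, -0.001], [-0.001, -0.001, -1.0]]
ft_force: [0.0, -0.1, -3.3]
width: 0.0397
gripper_force: 31.7
```

```bash
python3 - <<'E'
from h import *
goal(.549,.021,.125,90.5)
E
```

```text
t 12.7 pos [ 0.4419 -0.31    0.13  ] F [ 0.  -0.1 -3.3] M [0.02 0.02 0.  ] w 0.0397 yaw 88.29
d cm [-9.71 33.41  0.49] w [-0.0009  0.0011 -0.0385]
```

>>> move_arm --commands '[{"dx":-1,"dy":3.4,"dz":0,"wx":0,"wy":0,"wz":-0.005},{"dx":-2.5,"dy":8.5,"dz":0,"wx":0,"wy":0,"wz":-0.01},{"dx":-4,"dy":14,"dz":0,"wx":0,"wy":0,"wz":-0.02},{"dx":-5.7,"dy":19.5,"dz":0,"wx":0,"wy":0,"wz":-0.03},{"dx":-7.3,"dy":25,"dz":0,"wx":0,"wy":0,"wz":-0.0385},{"dx":-8.6,"dy":29.5,"dz":0,"wx":0,"wy":0,"wz":-0.0385},{"dx":-9.5,"dy":32.6,"dz":0,"wx":0,"wy":0,"wz":-0.0385},{"dx":-9.7,"dy":33.4,"dz":0,"wx":0,"wy":0,"wz":-0.0385}]'

```text
t: 13.7
ee_pos: [0.5483, 0.0227, 0.1282]
tcp_rot: [[-1.0, -0.011, -0.001], [-0.011, 1.0, 0.0], [0.001, 0.0, -1.0]]
ft_force: [-0.2, 0.1, -2.7]
width: 0.0401
gripper_force: 31.7
```

>>> move_arm --commands '[{"dx":0,"dy":0,"dz":0.7,"wx":0,"wy":0,"wz":0},{"dx":0,"dy":0,"dz":1.4,"wx":0,"wy":0,"wz":0},{"dx":0,"dy":0,"dz":2,"wx":0,"wy":0,"wz":0},{"dx":0,"dy":0,"dz":2.5,"wx":0,"wy":0,"wz":0},{"dx":0,"dy":0,"dz":2.7,"wx":0,"wy":0,"wz":0},{"dx":0,"dy":0,"dz":2.7,"wx":0,"wy":0,"wz":0}]'

```text
t: 14.45
ee_pos: [0.5486, 0.0211, 0.1022]
tcp_rot: [[-1.0, -0.009, -0.0], [-0.009, 1.0, 0.0], [0.0, 0.0, -1.0]]
ft_force: [1.1, 0.0, -3.8]
width: 0.0402
gripper_force: 31.7
```

```bash
python3 - <<'E'
from h import *
goal(.549,.021,.0974,90.5)
print(env.sense()['tcp_rot'])
E
```

```text
t 14.45 pos [0.5486 0.0211 0.1022] F [ 1.1  0.  -3.8] M [0.01 0.02 0.02] w 0.0402 yaw 90.49
d cm [-0.04 -0.01  0.48] w [ 0.     -0.0001 -0.0002]
[[-9.99963255e-01 -8.57230105e-03 -6.10479495e-05]
 [-8.57230195e-03  9.99963257e-01  1.44253977e-05]
 [ 6.09220475e-05  1.49481891e-05 -9.99999998e-01]]
```

>>> move_arm --commands '[{"dx":0,"dy":0,"dz":0.15,"wx":0,"wy":0,"wz":0},{"dx":0,"dy":0,"dz":0.3,"wx":0,"wy":0,"wz":0},{"dx":0,"dy":0,"dz":0.4,"wx":0,"wy":0,"wz":0},{"dx":0,"dy":0,"dz":0.4,"wx":0,"wy":0,"wz":0}]'

```text
t: 14.95
ee_pos: [0.5485, 0.0212, 0.0982]
tcp_rot: [[-1.0, -0.009, -0.0], [-0.009, 1.0, 0.0], [0.0, 0.0, -1.0]]
ft_force: [0.4, -0.8, -3.1]
width: 0.0404
gripper_force: 31.7
```

>>> move_arm --commands '[{"dx":0,"dy":0,"dz":0.05,"wx":0,"wy":0,"wz":0},{"dx":0,"dy":0,"dz":0.1,"wx":0,"wy":0,"wz":0},{"dx":0,"dy":0,"dz":0.1,"wx":0,"wy":0,"wz":0}]'

```text
t: 15.32
ee_pos: [0.5487, 0.0212, 0.0974]
tcp_rot: [[-1.0, -0.009, 0.0], [-0.009, 1.0, -0.0], [-0.0, -0.0, -1.0]]
ft_force: [-1.1, -0.0, -0.0]
width: 0.04
gripper_force: 31.7
```

>>> move_arm --commands '[{"dx":0,"dy":0,"dz":0.05,"wx":0,"wy":0,"wz":0},{"dx":0,"dy":0,"dz":0.05,"wx":0,"wy":0,"wz":0}]'

```text
t: 15.58
ee_pos: [0.5487, 0.0212, 0.0972]
tcp_rot: [[-1.0, -0.009, 0.0], [-0.009, 1.0, 0.0], [-0.0, 0.0, -1.0]]
ft_force: [-5.0, -0.3, 8.0]
width: 0.0401
gripper_force: 32.3
```

```bash
python3 - <<'E'
from h import *
goal(.549,.021,.0974,90.5)
E
```

```text
t 15.57 pos [0.5487 0.0212 0.0972] F [-5.  -0.3  8. ] M [0.46 0.75 0.11] w 0.0401 yaw 90.5
d cm [-0.03 -0.02 -0.02] w [ 0.0001  0.     -0.0001]
```

>>> move_arm --commands '[{"dx":0.02,"dy":0.2,"dz":0,"wx":0,"wy":0,"wz":0},{"dx":0.02,"dy":0.5,"dz":0,"wx":0,"wy":0,"wz":0},{"dx":0.02,"dy":0.9,"dz":0,"wx":0,"wy":0,"wz":0},{"dx":0.02,"dy":1.3,"dz":0,"wx":0,"wy":0,"wz":0},{"dx":0.02,"dy":1.7,"dz":0,"wx":0,"wy":0,"wz":0},{"dx":0.02,"dy":2,"dz":0,"wx":0,"wy":0,"wz":0}]'

```text
t: 16.32
ee_pos: [0.5482, 0.0413, 0.0973]
tcp_rot: [[-1.0, -0.009, -0.0], [-0.009, 1.0, 0.0], [0.0, 0.0, -1.0]]
ft_force: [-4.8, -0.3, 10.3]
width: 0.0398
gripper_force: 32.5
```

```bash
cat >> h.py <<'E'
def roller(tag):
    """roller's two silhouette edges (top view, where visible) -> axis y at several rows"""
    im=env.camera('top');cv2.imwrite(f'pics/{tag}.png',im[:,:,::-1])
    h=cv2.cvtColor(im,cv2.COLOR_RGB2HSV)
    m=((h[...,0]>=17)&(h[...,0]<=28)&(h[...,1]>60)&(h[...,2]>120)).astype(np.uint8)
    for v in range(188,262,8):
        c=np.where(m[v,205:320])[0]+205
        if len(c): print(v,c.min(),c.max(),len(c),end=' | ')
    print()
E
python3 - <<'E'
from h import *
goal(.549,.021,.0974,90.5)
roller('r1')
im=cv2.imread('pics/top0.png');h=cv2.cvtColor(im,cv2.COLOR_BGR2HSV);print(h[225,235:320:5].tolist())
E
```

```text
t 16.32 pos [0.5482 0.0413 0.0973] F [-4.8 -0.3 10.3] M [0.37 0.98 0.14] w 0.0398 yaw 90.5
d cm [-0.06 -2.03 -0.01] w [ 0.0001 -0.0001  0.    ]
228 308 317 10 | 
[[15, 140, 142], [14, 136, 144], [12, 18, 139], [17, 115, 113], [17, 119, 171], [19, 113, 188], [22, 104, 189], [23, 100, 188], [22, 101, 189], [20, 108, 189], [17, 119, 178], [17, 117, 120], [14, 138, 148], [14, 137, 147], [14, 136, 146], [14, 136, 146], [14, 138, 146]]
```

>>> move_arm --commands '[{"dx":0.03,"dy":0.5,"dz":0,"wx":0,"wy":0,"wz":0},{"dx":0.05,"dy":1.0,"dz":-0.01,"wx":0,"wy":0,"wz":0},{"dx":0.05,"dy":1.5,"dz":-0.01,"wx":0,"wy":0,"wz":0},{"dx":0.05,"dy":2.0,"dz":-0.01,"wx":0,"wy":0,"wz":0},{"dx":0.05,"dy":2.5,"dz":-0.02,"wx":0,"wy":0,"wz":0},{"dx":0.05,"dy":3.0,"dz":-0.02,"wx":0,"wy":0,"wz":0},{"dx":0.05,"dy":3.5,"dz":-0.02,"wx":0,"wy":0,"wz":0},{"dx":0.05,"dy":4,"dz":-0.02,"wx":0,"wy":0,"wz":0}]'

```text
t: 17.38
ee_pos: [0.5472, 0.0814, 0.0973]
tcp_rot: [[-1.0, -0.009, -0.0], [-0.009, 1.0, -0.0], [0.0, -0.0, -1.0]]
ft_force: [-5.4, 0.5, 8.3]
width: 0.0399
gripper_force: 32.4
```

```bash
python3 - <<'E'
from h import *
goal(.549,.021,.0974,90.5)
w=env.camera('wrist');s=env.camera('scene')
cv2.imwrite('pics/rw.png',w[:,:,::-1]);cv2.imwrite('pics/rs.png',s[:,:,::-1])
c=np.zeros((600,800,3),np.uint8);c[:250,:400]=cv2.resize(w,(400,250))[:,:,::-1]
c[:350,400:]=cv2.resize(s[100:240,290:450],(400,350))[:,:,::-1]
t=cv2.imread('pics/r1.png');c[350:,400:]=cv2.resize(t[150:300,150:390],(400,250));cv2.imwrite('pics/v9.png',c)
E
```

```text
t 17.38 pos [0.5472 0.0814 0.0973] F [-5.4  0.5  8.3] M [0.1  0.87 0.04] w 0.0399 yaw 90.5
d cm [-0.12 -6.04 -0.01] w [-0.     -0.0003  0.0001]
```

View pics/v9.png

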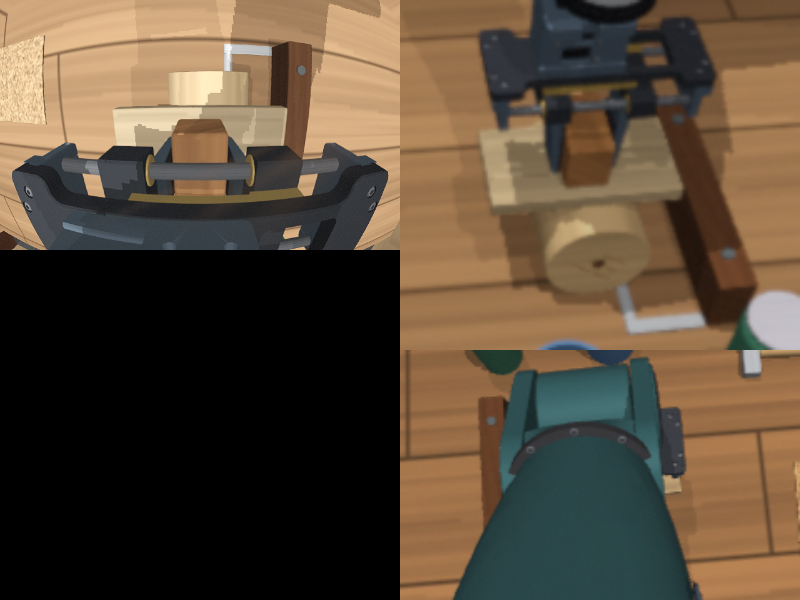

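The block sole lies on the roller with the handle held, and the roller has rolled towards the bead with no visible slip. The far end centre is at about scene pixel (369,206).

```bash
python3 - <<'E'
from h import *
o,d=ray('scene',(369.2,205.6))
for x in(.62,.623,.626):print('far end',o+d*(x-o[0])/d[0])
i=env.camera_info('wrist');im=cv2.imread('pics/rw.png')
h=cv2.cvtColor(im,cv2.COLOR_BGR2HSV)
for v in(122,135,150,160): 
    g=np.abs(np.diff(cv2.GaussianBlur(im,(3,3),0)[v].astype(int),axis=0)).sum(1)
    print(v,[(c,int(g[c])) for c in range(240,420) if g[c]>40])
def axis(l,r):
    (o,a),(_,b)=ray('wrist',l,i),ray('wrist',r,i);f=lambda d:d[1:]/np.hypot(*d[1:])
    a,b=f(a),f(b);m=a+b;print('axis y',o[1]+m[0]*(.048-o[2])/m[1],'R',np.hypot(o[1]+m[0]*(.048-o[2])/m[1]-o[1],.048-o[2])*np.sin(np.arccos(a@b)/2),cast('wrist',l,.048,i)[0])
axis((268.8,135),(396.8,135))
E
```

```text
far end [0.62       0.09458361 0.04789972]
far end [0.623      0.09341676 0.05212682]
far end [0.626      0.0922499  0.05635392]
122 [(354, 51), (355, 80)]
135 [(355, 83), (356, 46)]
150 [(335, 59)]
160 [(331, 68), (332, 62)]
axis y 0.09061792533158416 R 0.04760173976777275 0.48624610485859954
```

>>> move_arm --commands '[{"dx":0.03,"dy":0.5,"dz":0,"wx":0,"wy":0,"wz":0},{"dx":0.06,"dy":1.0,"dz":0,"wx":0,"wy":0,"wz":0},{"dx":0.09,"dy":1.5,"dz":0,"wx":0,"wy":0,"wz":0},{"dx":0.11,"dy":2,"dz":0,"wx":0,"wy":0,"wz":0}]'

```text
t: 17.98
ee_pos: [0.5466, 0.1015, 0.0973]
tcp_rot: [[-1.0, -0.009, 0.001], [-0.009, 1.0, 0.0], [-0.001, 0.0, -1.0]]
ft_force: [0.9, -0.2, 4.3]
width: 0.0399
gripper_force: 31.9
```

>>> move_arm --commands '[{"dx":0.01,"dy":0.3,"dz":0.03,"wx":0,"wy":0,"wz":0},{"dx":0.02,"dy":0.6,"dz":0.04,"wx":0,"wy":0,"wz":0},{"dx":0.02,"dy":0.8,"dz":0.04,"wx":0,"wy":0,"wz":0}]'

```text
t: 18.35
ee_pos: [0.5465, 0.1094, 0.0973]
tcp_rot: [[-1.0, -0.009, 0.001], [-0.009, 1.0, 0.0], [-0.001, 0.0, -1.0]]
ft_force: [-3.4, -2.2, 14.2]
width: 0.0401
gripper_force: 33.1
```

>>> move_arm --commands '[{"dx":0.01,"dy":0.2,"dz":-0.01,"wx":0,"wy":0,"wz":0},{"dx":0.01,"dy":0.4,"dz":-0.04,"wx":0,"wy":0,"wz":0},{"dx":0.01,"dy":0.6,"dz":-0.07,"wx":0,"wy":0,"wz":0}]'

```text
t: 18.73
ee_pos: [0.5462, 0.1152, 0.098]
tcp_rot: [[-1.0, -0.009, 0.001], [-0.009, 1.0, -0.0], [-0.001, -0.0, -1.0]]
ft_force: [-3.3, -2.5, 12.5]
width: 0.04
gripper_force: 32.8
```

>>> move_arm --commands '[{"dx":0.01,"dy":0.4,"dz":-0.045,"wx":0,"wy":0,"wz":0},{"dx":0.02,"dy":0.8,"dz":-0.085,"wx":0,"wy":0,"wz":0},{"dx":0.02,"dy":1.2,"dz":-0.12,"wx":0,"wy":0,"wz":0}]'

```text
t: 19.1
ee_pos: [0.546, 0.1274, 0.0992]
tcp_rot: [[-1.0, -0.009, 0.001], [-0.009, 1.0, -0.0], [-0.001, -0.0, -1.0]]
ft_force: [-2.5, -2.0, 12.3]
width: 0.0398
gripper_force: 32.5
```

>>> move_arm --commands '[{"dx":0.01,"dy":0.4,"dz":-0.025,"wx":0,"wy":0,"wz":0},{"dx":0.01,"dy":0.8,"dz":-0.043,"wx":0,"wy":0,"wz":0},{"dx":0.02,"dy":1.2,"dz":-0.053,"wx":0,"wy":0,"wz":0}]'

```text
t: 19.48
ee_pos: [0.5458, 0.1394, 0.0997]
tcp_rot: [[-1.0, -0.009, 0.001], [-0.009, 1.0, 0.0], [-0.001, 0.0, -1.0]]
ft_force: [-1.0, -0.8, 10.2]
width: 0.0397
gripper_force: 32.6
```

>>> move_arm --commands '[{"dx":0.01,"dy":0.4,"dz":-0.005,"wx":0,"wy":0,"wz":0},{"dx":0.01,"dy":0.8,"dz":-0.005,"wx":0,"wy":0,"wz":0}]'

```text
t: 19.73
ee_pos: [0.5456, 0.1475, 0.0997]
tcp_rot: [[-1.0, -0.009, 0.001], [-0.009, 1.0, 0.0], [-0.001, 0.0, -1.0]]
ft_force: [0.1, -0.0, 8.1]
width: 0.0401
gripper_force: 32.4
```

>>> move_arm --commands '[{"dx":0.01,"dy":0.4,"dz":0.015,"wx":0,"wy":0,"wz":0},{"dx":0.01,"dy":0.8,"dz":0.025,"wx":0,"wy":0,"wz":0},{"dx":0.02,"dy":1.2,"dz":0.042,"wx":0,"wy":0,"wz":0}]'

```text
t: 20.1
ee_pos: [0.5453, 0.1596, 0.0992]
tcp_rot: [[-1.0, -0.009, 0.001], [-0.009, 1.0, 0.0], [-0.001, 0.0, -1.0]]
ft_force: [1.8, 0.1, 4.8]
width: 0.0399
gripper_force: 32.3
```

>>> move_arm --commands '[{"dx":0.01,"dy":0.4,"dz":0.055,"wx":0,"wy":0,"wz":0},{"dx":0.01,"dy":0.8,"dz":0.095,"wx":0,"wy":0,"wz":0}]'

```text
t: 20.35
ee_pos: [0.5452, 0.1677, 0.0984]
tcp_rot: [[-1.0, -0.009, 0.002], [-0.009, 1.0, 0.001], [-0.002, 0.0, -1.0]]
ft_force: [0.1, 1.3, 9.8]
width: 0.04
gripper_force: 32.6
```

>>> move_arm --commands '[{"dx":0.01,"dy":0.4,"dz":0.045,"wx":0,"wy":0,"wz":0},{"dx":0.01,"dy":0.8,"dz":0.095,"wx":0,"wy":0,"wz":0}]'

```text
t: 20.6
ee_pos: [0.5451, 0.1757, 0.0974]
tcp_rot: [[-1.0, -0.009, 0.002], [-0.009, 1.0, 0.001], [-0.002, 0.001, -1.0]]
ft_force: [-1.4, 0.5, 7.9]
width: 0.04
gripper_force: 32.7
```

>>> move_arm --commands '[{"dx":0.01,"dy":0.3,"dz":0.045,"wx":0,"wy":0,"wz":0},{"dx":0.01,"dy":0.6,"dz":0.085,"wx":0,"wy":0,"wz":0}]'

```text
t: 20.85
ee_pos: [0.5451, 0.1808, 0.0971]
tcp_rot: [[-1.0, -0.01, 0.002], [-0.01, 1.0, -0.001], [-0.002, -0.001, -1.0]]
ft_force: [-1.3, -11.2, 22.8]
width: 0.0402
gripper_force: 33.7
```

>>> move_arm --commands '[{"dx":0,"dy":0.05,"dz":-0.03,"wx":0,"wy":0,"wz":0},{"dx":0,"dy":0.1,"dz":-0.03,"wx":0,"wy":0,"wz":0},{"dx":0,"dy":0.1,"dz":-0.03,"wx":0,"wy":0,"wz":0}]'

```text
t: 21.22
ee_pos: [0.5451, 0.1818, 0.0972]
tcp_rot: [[-1.0, -0.009, 0.002], [-0.009, 1.0, -0.001], [-0.002, -0.001, -1.0]]
ft_force: [0.7, -7.3, 14.6]
width: 0.0402
gripper_force: 33.6
```

```bash
python3 - <<'E'
from h import *
goal(.545,.182,.0974,90.5)
w=env.camera('wrist');s=env.camera('scene')
cv2.imwrite('pics/rw2.png',w[:,:,::-1])
c=np.zeros((560,800,3),np.uint8);c[:280,:]=cv2.resize(w[60:200,200:600],(800,280))[:,:,::-1]
c[280:,:320]=cv2.resize(s[110:250,310:470],(320,280))[:,:,::-1];cv2.imwrite('pics/v10.png',c)
E
```

```text
t 21.23 pos [0.5451 0.1818 0.0972] F [ 0.7 -7.3 14.6] M [-2.09  0.32  0.08] w 0.0402 yaw 90.54
d cm [ 0.01  0.02 -0.02] w [-0.0009  0.0017  0.0008]
```

>>> move_arm --commands '[{"dx":0,"dy":0.04,"dz":0.02,"wx":0,"wy":0,"wz":0},{"dx":0,"dy":0.08,"dz":0.02,"wx":0,"wy":0,"wz":0},{"dx":0,"dy":0.12,"dz":0.02,"wx":0,"wy":0,"wz":0},{"dx":0,"dy":0.16,"dz":0.02,"wx":0,"wy":0,"wz":0},{"dx":0,"dy":0.2,"dz":0.02,"wx":0,"wy":0,"wz":0},{"dx":0,"dy":0.24,"dz":0.02,"wx":0,"wy":0,"wz":0},{"dx":0,"dy":0.27,"dz":0.02,"wx":0,"wy":0,"wz":0},{"dx":0,"dy":0.3,"dz":0.02,"wx":0,"wy":0,"wz":0}]'

```text
t: 22.32
ee_pos: [0.5452, 0.1847, 0.0971]
tcp_rot: [[-1.0, -0.01, 0.002], [-0.01, 1.0, -0.001], [-0.002, -0.001, -1.0]]
ft_force: [-0.1, -7.5, 17.9]
width: 0.0399
gripper_force: 33.5
```

>>> move_arm --commands '[{"dx":0,"dy":0.04,"dz":0,"wx":0,"wy":0,"wz":0},{"dx":0,"dy":0.06,"dz":0,"wx":0,"wy":0,"wz":0},{"dx":0,"dy":0.08,"dz":0,"wx":0,"wy":0,"wz":0},{"dx":0,"dy":0.1,"dz":0,"wx":0,"wy":0,"wz":0}]'

```text
t: 22.82
ee_pos: [0.5452, 0.1857, 0.0971]
tcp_rot: [[-1.0, -0.01, 0.002], [-0.01, 1.0, -0.001], [-0.002, -0.001, -1.0]]
ft_force: [-0.2, -8.6, 17.5]
width: 0.0399
gripper_force: 33.5
```

```bash
python3 - <<'E'
from h import *
goal(.545,.182,.0974,90.5)
w=env.camera('wrist');s=env.camera('scene')
cv2.imwrite('pics/rw2.png',w[:,:,::-1])
c=np.zeros((560,800,3),np.uint8);c[:280,:]=cv2.resize(w[60:200,200:600],(800,280))[:,:,::-1]
c[280:,:320]=cv2.resize(s[110:250,310:470],(320,280))[:,:,::-1];cv2.imwrite('pics/v10.png',c)
i=env.camera_info('wrist');import pickle;pickle.dump(i,open('w10.pkl','wb'))
E
```

```text
t 22.82 pos [0.5452 0.1857 0.0971] F [-0.2 -8.6 17.5] M [-2.69  0.42  0.03] w 0.0399 yaw 90.55
d cm [ 0.02 -0.37 -0.03] w [-0.0012  0.0018  0.0009]
```

View pics/v10.png

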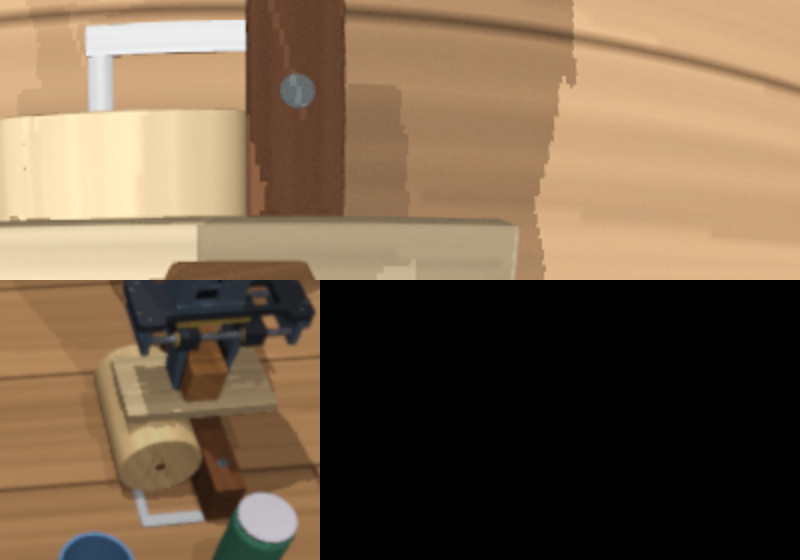

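The wrist view shows the roller's near end touching the fence (edge column 247 in the crop) beyond the bead, and the scene view shows the far end against it too. It was pressed for over 1.5 s, so I lift straight up.

>>> move_arm --commands '[{"dx":0,"dy":0,"dz":-0.1,"wx":0,"wy":0,"wz":0},{"dx":0,"dy":0,"dz":-0.3,"wx":0,"wy":0,"wz":0},{"dx":0,"dy":0,"dz":-1,"wx":0,"wy":0,"wz":0},{"dx":0,"dy":0,"dz":-2,"wx":0,"wy":0,"wz":0},{"dx":0,"dy":0,"dz":-3.2,"wx":0,"wy":0,"wz":0},{"dx":0,"dy":0,"dz":-4,"wx":0,"wy":0,"wz":0},{"dx":0,"dy":0,"dz":-4,"wx":0,"wy":0,"wz":0}]'

```text
t: 23.8
ee_pos: [0.5445, 0.1863, 0.1368]
tcp_rot: [[-1.0, -0.009, 0.001], [-0.009, 1.0, 0.0], [-0.001, 0.0, -1.0]]
ft_force: [-0.1, -0.9, -2.5]
width: 0.0398
gripper_force: 32.7
```

```bash
python3 - <<'E'
from h import *
import pickle
goal(.458,-.319,.13,87.0)
w=env.camera('wrist');cv2.imwrite('pics/rw3.png',w[:,:,::-1]);pickle.dump(env.camera_info('wrist'),open('w11.pkl','wb'))
E
```

```text
t 23.8 pos [0.5445 0.1863 0.1368] F [-0.1 -0.9 -2.5] M [0.03 0.04 0.08] w 0.0398 yaw 90.5
d cm [  9.09 -50.45   0.65] w [0.0005 0.0014 0.0611]
```

>>> move_arm --commands '[{"dx":0.6,"dy":-3.5,"dz":0,"wx":0,"wy":0,"wz":0.01},{"dx":1.6,"dy":-9,"dz":0,"wx":0,"wy":0,"wz":0.02},{"dx":2.7,"dy":-15,"dz":0,"wx":0,"wy":0,"wz":0.03},{"dx":3.8,"dy":-21,"dz":0,"wx":0,"wy":0,"wz":0.04},{"dx":4.9,"dy":-27,"dz":0,"wx":0,"wy":0,"wz":0.05},{"dx":6,"dy":-33,"dz":0,"wx":0,"wy":0,"wz":0.061},{"dx":7,"dy":-39,"dz":0,"wx":0,"wy":0,"wz":0.061},{"dx":7.9,"dy":-44,"dz":0,"wx":0,"wy":0,"wz":0.061}]'

```text
t: 24.85
ee_pos: [0.468, -0.2566, 0.1357]
tcp_rot: [[-0.999, 0.053, -0.0], [0.053, 0.999, 0.0], [0.0, 0.0, -1.0]]
ft_force: [1.0, -0.8, -2.8]
width: 0.0403
gripper_force: 33.0
```

```bash
python3 - <<'E'
from h import *
goal(.4578,-.319,.05,87.0)
E
```

```text
t 24.85 pos [ 0.468  -0.2566  0.1357] F [ 1.  -0.8 -2.8] M [ 0.06 -0.1   0.05] w 0.0403 yaw 86.96
d cm [ 0.69 -6.28  8.57] w [ 0.0001 -0.0002 -0.0007]
```

>>> move_arm --commands '[{"dx":0.4,"dy":-3,"dz":1,"wx":0,"wy":0,"wz":0},{"dx":0.6,"dy":-5.3,"dz":3,"wx":0,"wy":0,"wz":0},{"dx":0.7,"dy":-6.2,"dz":5.5,"wx":0,"wy":0,"wz":0},{"dx":0.7,"dy":-6.2,"dz":8,"wx":0,"wy":0,"wz":0},{"dx":0.7,"dy":-6.2,"dz":10,"wx":0,"wy":0,"wz":0},{"dx":0.7,"dy":-6.2,"dz":11,"wx":0,"wy":0,"wz":0},{"dx":0.7,"dy":-6.2,"dz":11.5,"wx":0,"wy":0,"wz":0},{"dx":0.7,"dy":-6.2,"dz":11.5,"wx":0,"wy":0,"wz":0}]'

```text
t: 25.85
ee_pos: [0.4588, -0.3161, 0.0211]
tcp_rot: [[-0.999, 0.052, 0.0], [0.052, 0.999, -0.0], [-0.0, -0.0, -1.0]]
ft_force: [-0.8, -0.4, -2.4]
width: 0.0399
gripper_force: 33.0
```

```bash
python3 - <<'E'
from h import *
goal(.4578,-.319,.0046,87.0)
E
```

```text
t 25.85 pos [ 0.4588 -0.3161  0.0211] F [-0.8 -0.4 -2.4] M [ 0.07 -0.06  0.06] w 0.0399 yaw 87.01
d cm [ 0.09 -0.29  1.65] w [-0.0001  0.0002  0.0002]
```

>>> move_arm --commands '[{"dx":0.09,"dy":-0.25,"dz":0.6,"wx":0,"wy":0,"wz":0},{"dx":0.09,"dy":-0.28,"dz":1.2,"wx":0,"wy":0,"wz":0},{"dx":0.09,"dy":-0.28,"dz":1.5,"wx":0,"wy":0,"wz":0},{"dx":0.09,"dy":-0.28,"dz":1.6,"wx":0,"wy":0,"wz":0},{"dx":0.09,"dy":-0.28,"dz":1.65,"wx":0,"wy":0,"wz":0}]'

```text
t: 26.48
ee_pos: [0.4576, -0.3188, 0.0044]
tcp_rot: [[-0.999, 0.052, -0.0], [0.052, 0.999, 0.0], [0.0, 0.0, -1.0]]
ft_force: [0.2, -0.1, -2.9]
width: 0.0401
gripper_force: 33.0
```

>>> move_arm --commands '[{"dx":0,"dy":0,"dz":0.04,"wx":0,"wy":0,"wz":0},{"dx":0,"dy":0,"dz":0.07,"wx":0,"wy":0,"wz":0},{"dx":0,"dy":0,"dz":0.07,"wx":0,"wy":0,"wz":0}]'

```text
t: 26.85
ee_pos: [0.4576, -0.3189, 0.0044]
tcp_rot: [[-0.999, 0.052, -0.0], [0.052, 0.999, 0.0], [0.0, 0.0, -1.0]]
ft_force: [-3.7, 1.7, 10.0]
width: 0.0398
gripper_force: 34.7
```

Seated. Next I release and rise clear.

>>> move_arm --commands '[{"dx":0,"dy":0,"dz":-0.06,"wx":0,"wy":0,"wz":0},{"dx":0,"dy":0,"dz":-0.06,"wx":0,"wy":0,"wz":0}]'

```text
t: 27.1
ee_pos: [0.4577, -0.3189, 0.0044]
tcp_rot: [[-0.999, 0.052, 0.0], [0.052, 0.999, -0.0], [-0.0, -0.0, -1.0]]
ft_force: [0.0, -0.3, -1.1]
width: 0.0401
gripper_force: 33.2
```

>>> move_arm --commands '[{"dx":0,"dy":0,"dz":0,"wx":0,"wy":0,"wz":0},{"dx":0,"dy":0,"dz":0,"wx":0,"wy":0,"wz":0},{"dx":0,"dy":0,"dz":0,"wx":0,"wy":0,"wz":0},{"dx":0,"dy":0,"dz":0,"wx":0,"wy":0,"wz":0},{"dx":0,"dy":0,"dz":0,"wx":0,"wy":0,"wz":0}]' --fingers 7

```text
t: 27.72
ee_pos: [0.4576, -0.3189, 0.0044]
tcp_rot: [[-0.999, 0.052, 0.0], [0.052, 0.999, -0.0], [-0.0, -0.0, -1.0]]
ft_force: [-0.5, -0.9, 1.2]
width: 0.07
gripper_force: 0.5
```

>>> move_arm --commands '[{"dx":0,"dy":0,"dz":-1,"wx":0,"wy":0,"wz":0},{"dx":0,"dy":0,"dz":-3,"wx":0,"wy":0,"wz":0},{"dx":0,"dy":0,"dz":-7,"wx":0,"wy":0,"wz":0},{"dx":0,"dy":0,"dz":-12,"wx":0,"wy":0,"wz":0},{"dx":0,"dy":0,"dz":-17,"wx":0,"wy":0,"wz":0},{"dx":2,"dy":0,"dz":-20,"wx":0,"wy":0,"wz":0},{"dx":2,"dy":0,"dz":-20,"wx":0,"wy":0,"wz":0},{"dx":2,"dy":0,"dz":-20,"wx":0,"wy":0,"wz":0}]'

```text
t: 28.72
ee_pos: [0.4376, -0.3176, 0.2045]
tcp_rot: [[-0.999, 0.052, 0.0], [0.052, 0.999, -0.0], [-0.0, -0.0, -1.0]]
ft_force: [1.1, 0.2, -0.4]
width: 0.0696
gripper_force: 0.0
```

```bash
python3 - <<'E'
from h import *
np.set_printoptions(precision=4,suppress=True)
goal(.4578,-.319,.2,87.0)
s=env.camera('scene');t=env.camera('top');w=env.camera('wrist');wi=env.camera_info('wrist')
for n,a in(('fs',s),('ft',t),('fw',w)):cv2.imwrite(f'pics/{n}.png',a[:,:,::-1])
# roller in top view: silhouette by saturation/hue
h=cv2.cvtColor(t,cv2.COLOR_RGB2HSV)
m=((h[...,0]>=18)&(h[...,0]<=26)&(h[...,1]>80)&(h[...,1]<128)&(h[...,2]>165)).astype(np.uint8);m[:,:200]=0;m[:,300:]=0;m[:170]=0;m[280:]=0
n,l,st,c=cv2.connectedComponentsWithStats(m);k=1+st[1:,4].argmax();print(st[k],c[k]);ys,xs=np.where(l==k)
for v in range(ys.min()+6,ys.max()-4,8): r=xs[ys==v];print(v,r.min(),r.max(),[cast('top',((r.min()+r.max())/2,v),.085)[:2].round(4)])
h0=cv2.cvtColor(cv2.imread('pics/top0.png'),cv2.COLOR_BGR2GRAY).astype(int);g=cv2.cvtColor(t,cv2.COLOR_RGB2GRAY).astype(int)
d=np.abs(g-h0)
for nm,(x0,y0,x1,y1) in dict(mug=(245,112,298,162),can=(185,120,226,168),ham=(350,125,450,170)).items(): print(nm,(d[y0:y1,x0:x1]>40).sum())
# block/mat in scene: low-saturation sole vs cork
hs=cv2.cvtColor(s,cv2.COLOR_RGB2HSV)[145:215,140:250];print('row px',s[190,140:250:6].tolist())
for P,nm in(((.458,-.319,.065),'handle'),((.458,-.319,.003),'mat')):print(nm,proj('wrist',np.array(P),wi),proj('scene',np.array(P)))
E
```

```text
t 28.73 pos [ 0.4376 -0.3176  0.2045] F [ 1.1  0.2 -0.4] M [-0.02  0.03 -0.03] w 0.0696 yaw 86.99
d cm [-2.03 -0.03  0.45] w [-0.0002  0.0003 -0.0001]
[ 225  192   26   69 1497] [236.5778 225.3694]
198 225 246 [array([0.6039, 0.1323])]
206 225 246 [array([0.5857, 0.1331])]
214 226 247 [array([0.5675, 0.1316])]
222 225 247 [array([0.5497, 0.1335])]
230 226 247 [array([0.5319, 0.1331])]
238 226 248 [array([0.5142, 0.1328])]
246 227 248 [array([0.4966, 0.1324])]
254 227 249 [array([0.4792, 0.1321])]
mug 0
can 0
ham 0
row px [[154, 114, 75], [156, 118, 79], [178, 143, 98], [105, 89, 66], [105, 88, 65], [107, 90, 67], [107, 90, 65], [110, 92, 66], [110, 92, 66], [109, 91, 66], [116, 97, 69], [123, 100, 70], [126, 100, 70], [119, 93, 64], [138, 108, 74], [140, 109, 74], [130, 100, 68], [110, 79, 51], [111, 80, 53]]
handle [319.403  207.4643] [187.7267 160.6354]
mat [319.4662 194.2192] [193.9937 177.4373]
```

```bash
python3 - <<'E'
from h import *
wi=env.camera_info('wrist')
im=cv2.imread('pics/fw.png');h=cv2.cvtColor(cv2.GaussianBlur(im,(5,5),0),cv2.COLOR_BGR2HSV)
a=np.radians(87.);ex=np.array([np.cos(a),np.sin(a),0]);ey=np.array([-np.sin(a),np.cos(a),0]);c=np.array([.458,-.319,0])
# sample along mat x and mat y lines (mat coords, mm): saturation
def smp(x,y,z):
    u,v=proj('wrist',c+ex*x+ey*y+[0,0,z],wi);return int(h[int(round(v)),int(round(u)),1])
for y in(.03,-.03):
    print('x line y',y,[(k,smp(k/1000,y,.018)) for k in list(range(-122,-70,3))],[(k,smp(k/1000,y,.018)) for k in range(70,123,3)])
for x in(-.06,.06):
    print('y line x',x,[(k,smp(x,k/1000,.018)) for k in list(range(-100,-28,4))],[(k,smp(x,k/1000,.018)) for k in range(28,100,4)])
E
```

```text
x line y 0.03 [(-122, 107), (-119, 106), (-116, 106), (-113, 105), (-110, 105), (-107, 102), (-104, 92), (-101, 93), (-98, 90), (-95, 86), (-92, 84), (-89, 83), (-86, 81), (-83, 62), (-80, 61), (-77, 61), (-74, 62), (-71, 62)] [(70, 65), (73, 72), (76, 74), (79, 74), (82, 75), (85, 97), (88, 100), (91, 99), (94, 102), (97, 101), (100, 100), (103, 104), (106, 113), (109, 114), (112, 114), (115, 115), (118, 114), (121, 114)]
x line y -0.03 [(-122, 107), (-119, 106), (-116, 107), (-113, 106), (-110, 106), (-107, 107), (-104, 95), (-101, 92), (-98, 76), (-95, 41), (-92, 38), (-89, 56), (-86, 58), (-83, 18), (-80, 51), (-77, 63), (-74, 67), (-71, 66)] [(70, 74), (73, 75), (76, 76), (79, 39), (82, 25), (85, 44), (88, 56), (91, 52), (94, 27), (97, 31), (100, 82), (103, 102), (106, 113), (109, 115), (112, 114), (115, 115), (118, 114), (121, 115)]
y line x -0.06 [(-100, 13), (-96, 12), (-92, 14), (-88, 37), (-84, 99), (-80, 96), (-76, 78), (-72, 81), (-68, 89), (-64, 97), (-60, 91), (-56, 89), (-52, 89), (-48, 86), (-44, 65), (-40, 62), (-36, 62), (-32, 65)] [(28, 59), (32, 63), (36, 65), (40, 63), (44, 77), (48, 86), (52, 86), (56, 90), (60, 92), (64, 93), (68, 92), (72, 91), (76, 92), (80, 91), (84, 100), (88, 107), (92, 109), (96, 108)]
y line x 0.06 [(-100, 25), (-96, 36), (-92, 42), (-88, 53), (-84, 99), (-80, 98), (-76, 86), (-72, 87), (-68, 77), (-64, 86), (-60, 90), (-56, 87), (-52, 100), (-48, 101), (-44, 89), (-40, 73), (-36, 74), (-32, 74)] [(28, 63), (32, 65), (36, 63), (40, 63), (44, 69), (48, 94), (52, 90), (56, 86), (60, 87), (64, 92), (68, 91), (72, 93), (76, 96), (80, 91), (84, 96), (88, 108), (92, 107), (96, 109)]
```

```bash
python3 -c "
from plant import env
print(env.finish_job())"
```

```text
the job is handed in; nothing more can be done
None
```

I handed the job in at about 29 s: the roller was rolled over the bead, pressed against the stop for over 1.5 s (down-force about 26 N at most in the readings) and left square against it. The block is back within about 2 mm of the middle of its mat, and the mug, hammer and can have not moved.

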